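# Shut the lever arch file

## Task

Get the open lever arch file ready to go back on its shelf: push the raised lever of its ring mechanism over and down past centre until it snaps shut and the rings are closed, and press the black compressor bar down its two posts until it rests on the papers. Pick nothing up, leave the file lying where it is, and do not disturb the highlighter, the date stamp or the hole punch.

Things in the scene. Friction and masses are not known exactly. Their poses are not given: they have to be found in the camera images.
- file: A4 lever arch file, 2 kg, lying open, not fastened. Origin: underside of the back cover amid the rings; x along the spine (roughly away from the robot), y towards the spine, z up. mm: back cover x +-159, y -227..58; spine board y 61..132; front cover y 135..420; boards 3 thick; base plate x +-75, y -41..53. Posts 5 thick at x +-40, y -28, top z 55. Papers on them x +-149, y -226..-16, top z 33.
- lever (a joint): Lever angle about file y, rad. 0: raised, rings open, leaning 0.15 rad back from upright (towards file -x). Grows as it is pushed over towards file +x. 1.65: down, shut, 0.07 rad short of level. Over-centre spring: it resists (about 6 N at the sleeve) and springs back if let go before dead centre at 1.1; beyond that it snaps to 1.65 and stays.
- lever_pivot (a point): Pivot of the lever, at file x -15, y 46, z 16 mm. A spring rod lies behind it (file -x) along the plate, below z 25.
- lever_thumb (a point): Middle of the black thumb sleeve at the lever's end, 65 mm from the pivot. Sleeve 26 mm along the lever (its end is 78 mm from the pivot), 20 mm wide along file y, 8 mm thick; the steel arm below it 12 x 5 mm. The lever swings in the plane y = 46 mm of the file. This point is 80 mm above the table when raised, 21 mm when shut.
- arches (a joint): Angle of the two ring arches, rad: 0 open, 0.45 shut with their tips on the posts. One bent 5 mm steel wire, arches at file x = +-40 mm, axle along file x at y 22, z 10 mm. The lever drives them. Highest point 80 mm above the table open, 71 mm shut; open, they reach out to file y = 40 mm.
- bar (a joint): How far the compressor bar has been pushed down the two straight posts, m: 0 = top, 0.017 = resting on the papers. It slides stiffly (about 3 N) and stays where it is left.
- bar_middle (a point): Middle of the compressor bar's top face. Black flat bar 124 mm long (along file x), 15 mm wide, 3 mm thick, threaded on the two posts 80 mm apart; its top face is at 36 mm above the table when it rests on the papers and up to 53 mm when raised.
- highlighter: Bystander: grey highlighter pen with a black cap, 121 x 20 x 14 mm, lying on the papers. Origin at the underside.
- stamp: Bystander: self-inking date stamp, grey and black, 56 x 36 x 74 mm, standing on the open front cover. Origin at the underside.
- punch: Bystander: two-hole paper punch, black and dark steel, 115 x 115 x 70 mm, on the table beside the papers. Origin at the underside.

How it is judged:
At the end, for the whole second after the job is handed in: The lever is down (beyond 1.58 rad of 1.65) and at rest, the arches are shut (beyond 0.42 rad), the compressor bar lies on the papers (within 2.5 mm), and the file lies flat within 40 mm of where it was (value of joint lever above 1.58 rad and value of joint arches above 0.42 rad and value of joint bar above 0.0145 m and distance of file from where it was at the start of the episode below 0.04 m and height (world z) of file below 0.008 m and linear speed of file below 0.02 m/s and velocity of joint lever between -0.1 and 0.1 rad/s); the robot touches nothing.
It fails at once if the file is lifted or tipped (height (world z) of file above 0.012 m or angle between file's own z axis and vertical above 0.06 rad).
It fails at once if the file is shoved more than 40 mm (distance of file from where it was at the start of the episode above 0.04 m).
It fails at once if the highlighter, the stamp or the punch is moved more than 40 mm, lifted or knocked over (distance of any of highlighter, stamp, punch from where it was at the start of the episode above 0.04 m or height (world z) of highlighter above 0.05 m or height (world z) of stamp above 0.02 m or height (world z) of punch above 0.015 m or angle between stamp's own z axis and vertical above 0.5 rad or angle between punch's own z axis and vertical above 0.4 rad).
It also fails if it takes over 35 s, if anything falls off the work surface, if the arm or the gripper's body presses on something with over 40 N, if the wrist force passes 120 N, or if a joint passes its speed limit or range.

## Robot

A 6-joint arm with a two-finger parallel gripper is mounted at the origin on the work surface. World frame = base frame: x ahead of the robot, y to its left, z up, the work surface at z = 0. Lengths are in m, angles in rad, forces in N, time in s.
With the tool pointing down it reaches from about 0.325 to 0.75 m from the base axis. Payload 7.6 kg.
Tool frame: the origin (TCP) lies on the centre line of the jaws, within the pads' length; the fingertips stand manip.tip_reach ahead of it and the grasp point (between the pads) lies 2 mm behind it (manip.tip_reach is the distance from the TCP to the fingertips, in m); x points along the fingers, y is the direction in which the jaws open and shut, and the axes are right-handed (so a half turn about x gives the same grasp; the last joint's range is limited). The gripper opens to 85 mm and grips with 20 to 120 N. Pads are 22 mm wide; open, the fingers measure 114 mm over their backs; the gripper's body (76 mm by 85 mm) begins 54 mm behind the grasp point. The pads swing forward as they close: fully open they stand 13 mm farther back than shut.
Start: joints at [-0.07, 0.052, 1.401, -0, 1.689, -0.07], TCP at [0.525, 0, 0.248] pointing down, gripper open.
Joint ranges: [-2.9, 2.9], [-0.91, 2.17], [0.12, 2.37], [-1.06, 4.2], [0.26, 2.73], [-2.93, 2.93]. Speed limits (rad/s): [2.57, 2.57, 3.01, 3.14, 3.14, 3.14].

## Interface

Orientations are given as a unit quaternion [x, y, z, w].
In Python, from workcell import manip, hand, kin, vision, order, models gives the robot as it stands. The module is installed in compiled form; this text tells all that it offers. Calls block until the motion is done:
- manip.move_to(position, orientation): joint-space move of the TCP to a pose.
- manip.movel(position, attitude=None, speed=0.15, until_force=None): straight line of the TCP; attitude=None keeps the orientation; speed is the mean speed in m/s. With until_force (N) it stops when the force on the tool has changed by that much, and returns True; else False.
- manip.goto_joints(angles): joint-space move.
- hand.gripper_to(opening, newtons=None): finger opening in m; newtons is the grip in N (None keeps the last); returns when the fingers have stopped.
- manip.wait(seconds).
- kin.ik(position, orientation): joint angles nearest the present ones, or None.
- manip.observe(): the state.
- vision.snapshot(name): name is "scene" or "side" or "wrist"; returns (picture, depth): 400x640x3 uint8, red, green, blue; 400x640 float32, m along the optical axis (not along the pixel's ray), 0 where there is no reading.
- vision.camera_model(name): a dict with "mtx" (3x3 intrinsics, pixels), "cam_to_world" (4x4, takes a point from camera to world coordinates). Camera axes: x right, y down, z forward; pixel columns grow to the right and rows downward; lengths in m; the calibration is good to about 2 mm. A picture is of the moment at which its call begins: read the wrist's pose just before it. camera_model takes no time and is no camera call; for the wrist camera it gives the pose at the moment of the call.
A pose or a line that the arm cannot do raises manip.PlanningError and nothing moves.
- order.hand_in(): hands the job in, once; it reports no verdict.
Trained networks look in the newest picture that a camera, given by its name, has taken for a name from the list of things; names that differ only in an ending like _2 or _b are one class to them, and where a whole thing is asked for, a point or a joint stands for the part that bears it (a point fixed in the world has none). Each returns a list of dicts, best first, with "conf" (0 to 1); they miss things now and then, are a little off and sometimes report something else, mostly with a low value. They report only what shows in the picture. A call takes as long as a camera call.
- models.look_for(camera, target): "centre" ([row, column] in pixels, amid what is visible of it).
- models.pinpoint(camera, target): "centre" ([row, column] in pixels: a listed point, or the origin of a listed thing).
The state is a dict: "time_s": time; "joint_positions": joint angles; "dq": joint speeds; "joint_torque": joint torques, N m; "tcp_pos": TCP position; "ee_rot": TCP orientation; "ft_force": force on the tool from outside, world axes, zero at the start; "wrist_torque": the same for the moment, N m; "gripper_width": finger opening in m.
Only numpy, scipy, OpenCV 4.12 (cv2) and the standard library are available. Lean on these libraries where they do the work, as an engineer would, in place of code of your own. Each camera call takes 0.05 s, during which the arm holds its last target. There are 200 camera calls.

## Working session

There is one attempt and no reset: what is moved stays moved. The work goes in short steps, each a Python script; the robot and the scene stay as the last script left them, time stands still between calls to the robot, and variables do not carry over. Pictures are saved under pics/ and viewed, about 8 in all and at most 12, crops included, and the job is handed in when it is done.

```bash
mkdir -p pics; ls; cat > h.py <<'E'
import numpy as np, cv2
from workcell import manip, hand, kin, vision, order, models
def P(cam,rc,D,cm=None,z=None):
    m=cm or vision.camera_model(cam);K=np.array(m["mtx"]);T=np.array(m["cam_to_world"])
    r,c=rc;ray=np.linalg.inv(K)@[c,r,1]
    if z is None:
        w=D[int(r)-2:int(r)+3,int(c)-2:int(c)+3];d=np.median(w[w>0]) if (w>0).any() else np.nan
        return T[:3,:3]@(ray*d)+T[:3,3]
    v=T[:3,:3]@ray
    return T[:3,3]+v*(z-T[2,3])/v[2]
def save(n,p): cv2.imwrite(f"pics/{n}.png",p[:,:,::-1])
E
python3 - <<'E'
from h import *
print(manip.tip_reach)
for cam in ["scene","side","wrist"]:
    p,D=vision.snapshot(cam);save(cam+"0",p)
    print(cam,np.round(vision.camera_model(cam)["cam_to_world"],3).tolist())
    for t in ["file","lever_thumb","lever_pivot","bar_middle","highlighter","stamp","punch"]:
        z={"file":0,"lever_thumb":.08,"lever_pivot":.016,"bar_middle":.05,"highlighter":.033,"stamp":.003,"punch":0}[t]
        for d in models.pinpoint(cam,t)[:2]:
            print(cam,t,round(d["conf"],2),np.round(d["centre"]),np.round(P(cam,d["centre"],D),3),np.round(P(cam,d["centre"],D,z=z),3))
print(manip.observe()["time_s"])
E
```

```text
pics
0.017
scene [[-0.643, 0.563, -0.52, 1.068], [0.766, 0.48, -0.427, 0.402], [0.009, -0.673, -0.74, 0.779], [0.0, 0.0, 0.0, 1.0]]
scene file 0.67 [228. 320.] [0.601 0.042 0.006] [0.598 0.04  0.   ]
scene lever_thumb 0.44 [210. 345.] [0.57  0.091 0.085] [0.566 0.089 0.08 ]
scene lever_pivot 0.64 [231. 338.] [0.582 0.083 0.008] [0.587 0.086 0.016]
scene bar_middle 0.58 [209. 316.] [0.588 0.018 0.05 ] [0.588 0.018 0.05 ]
scene highlighter 0.69 [201. 278.] [ 0.627 -0.079  0.042] [ 0.622 -0.085  0.033]
scene highlighter 0.69 [171. 236.] [ 0.626 -0.238  0.048] [ 0.617 -0.251  0.033]
scene stamp 0.84 [285. 414.] [0.603 0.307 0.028] [0.587 0.304 0.003]
scene punch 0.62 [170. 233.] [ 0.634 -0.236  0.062] [ 0.597 -0.291  0.   ]
side [[0.986, -0.135, 0.095, 0.467], [-0.164, -0.746, 0.645, -0.635], [-0.017, -0.652, -0.758, 0.845], [0.0, 0.0, 0.0, 1.0]]
side file 0.91 [212. 329.] [0.587 0.013 0.038] [0.592 0.044 0.   ]
side lever_thumb 0.69 [337. 362.] [ 0.59  -0.299  0.056] [ 0.587 -0.31   0.08 ]
side lever_thumb 0.64 [175. 314.] [0.575 0.168 0.006] [0.565 0.097 0.08 ]
side lever_pivot 0.59 [1
[... 438 characters left out ...]
.0, 0.526], [-0.0, -0.957, -0.291, 0.074], [0.0, 0.291, -0.957, 0.375], [0.0, 0.0, 0.0, 1.0]]
wrist lever_thumb 0.46 [ 93. 360.] [0.567 0.088 0.094] [0.569 0.089 0.08 ]
wrist lever_thumb 0.37 [347. 363.] [0.54  0.01  0.307] [ 0.585 -0.205  0.08 ]
wrist lever_pivot 0.84 [ 96. 360.] [0.568 0.085 0.094] [0.579 0.088 0.016]
wrist bar_middle 0.7 [164. 373.] [0.591 0.016 0.052] [0.591 0.016 0.05 ]
wrist bar_middle 0.31 [ 95. 360.] [0.567 0.086 0.094] [0.574 0.088 0.05 ]
wrist highlighter 0.94 [243. 389.] [ 0.617 -0.082  0.047] [ 0.621 -0.088  0.033]
wrist highlighter 0.34 [ 92. 362.] [0.569 0.088 0.094] [0.578 0.091 0.033]
wrist punch 0.79 [347. 361.] [0.539 0.01  0.307] [ 0.6   -0.282  0.   ]
1.2
```

```bash
python3 - <<'E'
import cv2,numpy as np
s=cv2.imread("pics/side0.png");w=cv2.imread("pics/wrist0.png")
a=cv2.resize(s[60:360,200:500],(600,600));cv2.imwrite("pics/a.png",a)
cv2.imwrite("pics/b.png",w)
E
```

```text
(no output)
```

View pics/a.png

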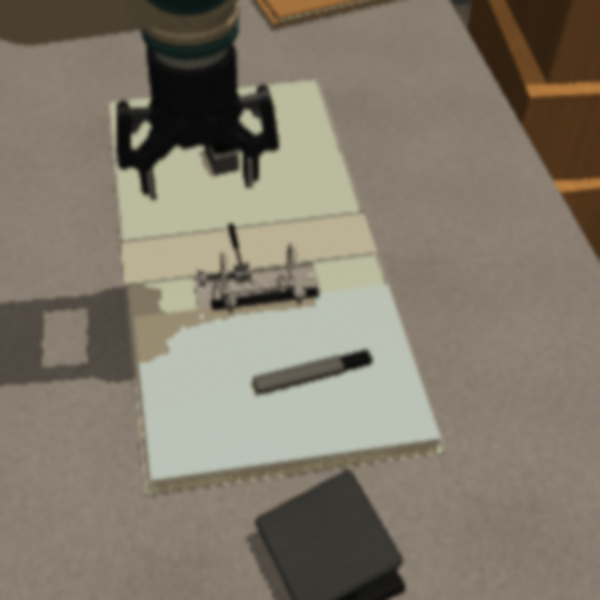

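View pics/wrist0.png

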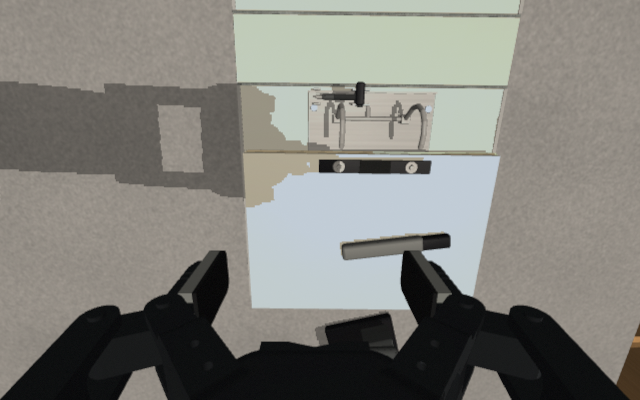

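The side view shows the raised lever at about (233,237) in the crop, with the rings open and the bar raised. The wrist view shows the sleeve at about (93,361) and the bar from column 319 to 431 at row 166. The spine is nearly parallel to world x. The network fixes for these points agree across the cameras, apart from a few stray detections on the punch. Next I'll refine the yaw, then close the lever.

```bash
python3 - <<'E'
from h import *
p,D=vision.snapshot("wrist")
g=p.max(2);m=np.zeros_like(g);m[150:182,312:440]=(g[150:182,312:440]<60)
rc=np.argwhere(m);W=np.array([P("wrist",q,D,z=.053) for q in rc[::3]])
r=cv2.minAreaRect((W[:,:2]*1000).astype(np.float32));print("bar",r)
m2=np.zeros_like(g);m2[78:112,350:372]=g[78:112,350:372]<60
q=np.argwhere(m2);Q=np.array([P("wrist",a,D) for a in q]);print("sleeve",Q[Q[:,2]>.08].mean(0),Q[Q[:,2]>.08].min(0),Q[Q[:,2]>.08].max(0))
o=manip.observe();print(o["ee_rot"],o["tcp_pos"])
hand.gripper_to(0.0,30);o=manip.observe();print(manip.tip_reach,o["gripper_width"],o["tcp_pos"],o["time_s"])
p,D=vision.snapshot("wrist");save("closed",p)
E
```

```text
bar ((591.7896728515625, 13.931721687316895), (13.310691833496094, 121.17213439941406), 89.15862274169922)
sleeve [0.5667652  0.08771803 0.0931448 ] [0.56357751 0.07851265 0.09047836] [0.57050023 0.09637559 0.09417269]
[ 0.50002693  0.49997455 -0.49997959  0.50001892] [5.25014776e-01 1.46972675e-05 2.48323604e-01]
0.017 1.2170196638172918e-05 [5.25028147e-01 8.45913043e-06 2.48337813e-01] 2.0167
```

View pics/closed.png

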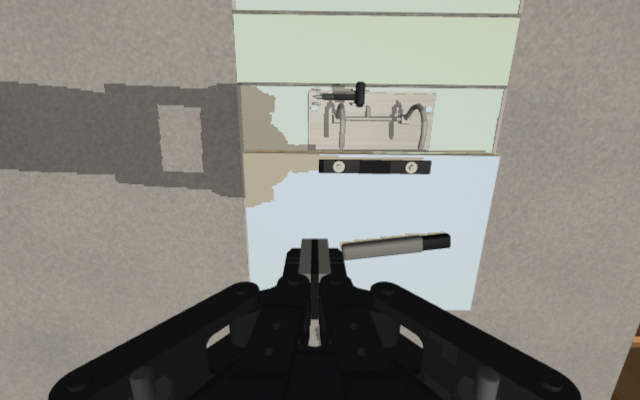

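The closed fingertips show at about (245,315). Next I'll swing the lever along its arc.

```bash
python3 - <<'E'
from h import *
q=manip.observe()["ee_rot"]
px,py,pz=.577,.0885+.007,.016
manip.move_to([px-.0145-.030-.006,py,.16],q)
manip.movel([px-.0145-.030-.006,py,.072+.017],q,speed=.15)
print("start",manip.observe()["time_s"],np.round(manip.observe()["ft_force"],1))
r=.060
for ph in [-.1,.15,.4,.65,.9,1.1,1.25]:
    cx=px+r*np.sin(ph)-.004*np.cos(ph); cz=pz+r*np.cos(ph)+.004*np.sin(ph)
    try: manip.movel([cx-.0145,py,min(cz,.072)+.017],q,speed=.1)
    except Exception as e: print(e);break
    o=manip.observe();print(ph,np.round(o["tcp_pos"],3),np.round(o["ft_force"],1),round(o["time_s"],1))
p,D=vision.snapshot("side");save("push",cv2.resize(p[100:300,220:420],(600,600)))
E
```

```text
start 3.275 [-0.7  0.4  0.5]
-0.1 [0.553 0.096 0.09 ] [-5.6 -0.5  4.9] 3.7
0.15 [0.567 0.096 0.09 ] [-5.1  0.8  3.9] 4.0
0.4 [0.582 0.095 0.089] [-4.3  0.1  1.4] 4.3
0.65 [0.596 0.095 0.083] [-3.  -0.3  2.7] 4.6
0.9 [0.607 0.095 0.073] [-0.5 -1.7  1.4] 4.9
1.1 [0.614 0.096 0.063] [-0.6  0.5  0.1] 5.2
1.25 [0.618 0.096 0.055] [-0.3  0.4 -0.3] 5.4
```

View pics/push.png

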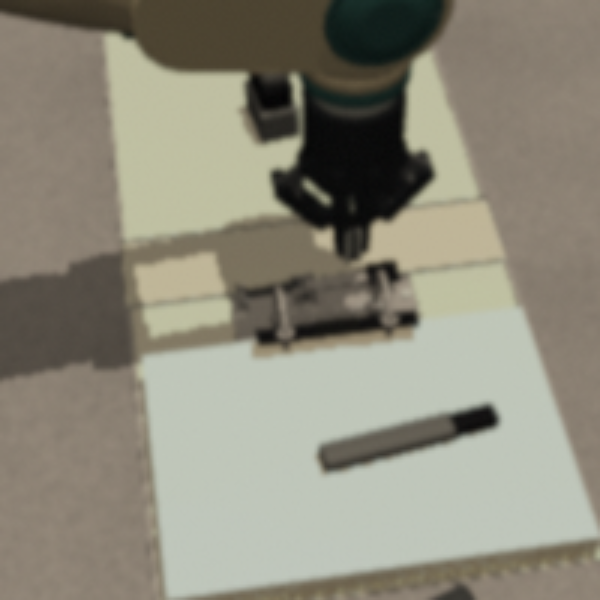

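The lever has snapped: its dark sleeve now lies flat at about (385,268), the rings sit on the posts, and the push force fell to zero. I'll go up, check where the bar is, and press it.

```bash
python3 - <<'E'
from h import *
q=manip.observe()["ee_rot"]
t=manip.observe()["tcp_pos"]
manip.movel([t[0],t[1],.17],q,speed=.25)
manip.movel([.56,-.02,.2],q,speed=.25)
p,D=vision.snapshot("wrist");save("w2",p)
b=[(d["conf"],P("wrist",d["centre"],D,z=.053)) for d in models.pinpoint("wrist","bar_middle")[:1]];print(b)
p,D=vision.snapshot("scene");
b2=[(d["conf"],P("scene",d["centre"],D,z=.053)) for d in models.pinpoint("scene","bar_middle")[:1]];print(b2)
print(manip.observe()["time_s"])
E
```

```text
[(0.97, array([0.59144746, 0.0154589 , 0.053     ]))]
[(0.78, array([0.5986486 , 0.01414272, 0.053     ]))]
6.9417
```

View pics/w2.png

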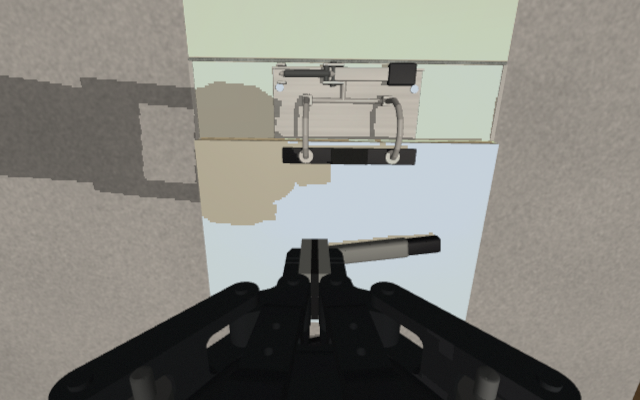

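The rings are shut with the lever flat, and the bar's middle is at about (156,349). I'll turn the hand 90° so its linkage passes between the arches, then press down with a force guard.

```bash
python3 - <<'E'
from h import *
from scipy.spatial.transform import Rotation as R
q=manip.observe()["ee_rot"]
q2=(R.from_euler("z",np.pi/2)*R.from_quat(q)).as_quat()
if kin.ik([.591,.015,.12],q2) is None: q2=(R.from_euler("z",-np.pi/2)*R.from_quat(q)).as_quat()
manip.move_to([.591,.015,.16],q2)
manip.movel([.591,.015,.076],q2,speed=.15)
f0=manip.observe()["ft_force"];print(np.round(f0,1))
hit=manip.movel([.591,.015,.045],q2,speed=.03,until_force=18)
o=manip.observe();print(hit,np.round(o["tcp_pos"],4),np.round(o["ft_force"],1),o["time_s"])
E
```

```text
[ 0.3  0.2 -0.2]
True [0.5915 0.015  0.053 ] [-2.1 -0.4  6.2] 9.775
```

```bash
python3 - <<'E'
from h import *
q2=manip.observe()["ee_rot"]
manip.movel([.591,.015,.2],q2,speed=.2)
manip.goto_joints([-0.07,0.052,1.401,0,1.689,-0.07]); 
p,D=vision.snapshot("wrist");s,Ds=vision.snapshot("side")
for rc in [(165,375),(166,355),(166,395)]: print("bar z",P("wrist",rc,D))
vision.snapshot("wrist")
for t in ["bar_middle","lever_thumb"]:
    for d in models.pinpoint("wrist",t)[:1]: print(t,round(d["conf"],2),d["centre"],P("wrist",d["centre"],D))
for t in ["file","highlighter","punch","stamp"]:
    for d in models.pinpoint("side",t)[:1]: print(t,round(d["conf"],2),np.round(d["centre"]),P("side",d["centre"],Ds))
save("fin",np.vstack([cv2.resize(p[60:220,280:500],(770,560))]));print(manip.observe()["time_s"])
E
```

```text
bar z [0.59540349 0.01287793 0.03760538]
bar z [0.57258809 0.01155448 0.03683874]
bar z [0.61875991 0.01153334 0.0365198 ]
bar_middle 0.87 [162.9, 370.9] [0.59055894 0.01536847 0.03834575]
lever_thumb 0.64 [97.8, 418.5] [0.64207105 0.08634209 0.02561118]
file 0.95 [214. 328.] [0.58234197 0.0085545  0.03712594]
highlighter 0.77 [248. 353.] [ 0.61746351 -0.09751274  0.04547611]
punch 0.78 [338. 361.] [ 0.58788428 -0.3019553   0.05573038]
stamp 0.52 [141. 307.] [ 0.54095759 -0.00938886  0.28173883]
12.4833
```

View pics/fin.png

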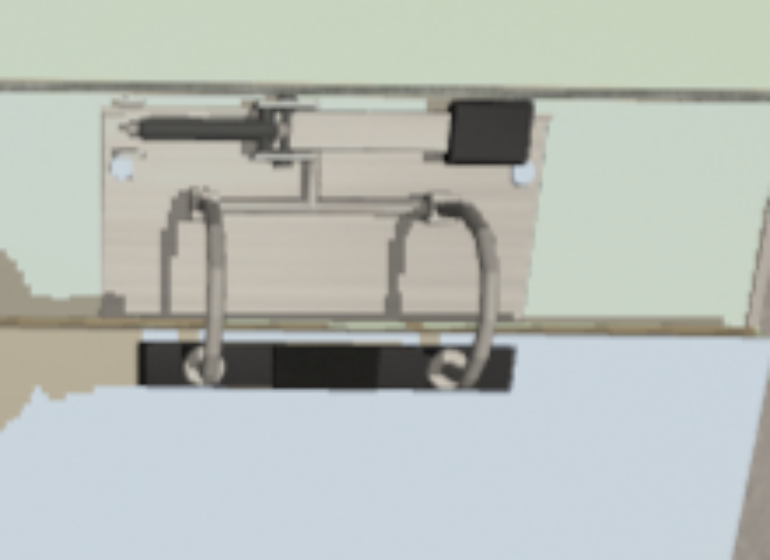

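The arches rest on the posts, the lever is flat (sleeve top 25.6 mm, 25 expected), and the bar is down. Before handing in, I'll compare the bar's height with the paper beside it.

```bash
python3 - <<'E'
from h import *
p,D=vision.snapshot("wrist")
f=lambda r0,r1,c0,c1: np.round(np.median([P("wrist",(r,c),D)[2] for r in range(r0,r1,2) for c in range(c0,c1,3)]),4)
print("bar L/M/R",f(161,169,322,333),f(161,169,350,398),f(161,169,416,424),"paper",f(176,190,340,420))
E
```

```text
bar L/M/R 0.0365 0.0372 0.0365 paper 0.0334
```

The bar stands 3–4 mm above the paper, and it is 3 mm thick, so it is resting on the papers.

```bash
python3 -c "
from h import *
order.hand_in();print(manip.observe()['time_s'])"
```

```text
the job is handed in; nothing more can be done
the job is handed in; nothing more can be done
```

The file is ready to go back on its shelf and the job is handed in. I swung the lever over with the closed fingertips until it snapped shut, then pressed the compressor bar down at its middle until it met firm resistance at about 36 mm.

**Final checks:**
- **Lever and rings:** the lever is flat, with the sleeve top measured at 25.6 mm (25 mm expected when shut). The arch tips sit on the posts.
- **Bar:** its top measures 36.5–37.2 mm and the paper beside it 33.4 mm. That is about the bar's 3 mm thickness, so it is resting on the papers.
- **File, highlighter and punch:** before and after fixes differ by less than 10 mm, which is within the network's scatter.
- **Timing:** about 12.5 s on the robot's clock at my last reading, just before the final picture. The arm was back at its start pose, clear of everything.

**Checks that failed or disagreed:**
- **Stamp:** the last network fix gave a height of 0.28 m, so it landed on the arm, not the stamp. The stamp's final position is therefore not measured. It was still standing in the mid-task picture, and the arm kept about 0.2 m from it.
- **Bar position:** the scene camera put the bar's middle about 7 mm off from the wrist camera. I used the wrist value.

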